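Shut the panel carrier and hold it up level

TASK

A glass panel has been loaded into the carrier, the low metal case with a black bridge handle on top, but its sliding tray still stands open. With the carrier on the bench, push the tray gently until it is fully home, then lift the carrier by its handle about 10 cm straight off the bench, keeping it level, and finish while still holding it there, steady and level, in the gripper: do not put it down. Leave everything else on the bench where it is.

Things in the scene. Friction and masses are not known exactly. Their poses are not given: they have to be found in the camera images.
- carrier: Loose aluminium case, 140 mm along its x, 130 mm along its y, 60 mm high to its flat roof (107 mm to the top of its handle); about 0.6 kg, centre of mass within 12 mm of below the handle's middle when shut. Origin: centre of its underside; z up. Its -x end is open: the tray slides out there. Held on the bench by friction alone: slides if pushed with over 3 to 6 N.
- carrier_handle (a point): Middle of the handle's bar, 100 mm above the carrier's underside and over its centre. The bar is 14 mm wide (carrier x) and 14 mm high, runs 110 mm along the carrier's y, with posts 45 to 55 mm either side of the middle; 33 mm free between bar and roof. Take it from above with the fingers closing along the carrier's x.
- tray (a joint): How far the tray stands out of the carrier, in m: 0 is fully home (a hard stop), up to 0.08 out; it grows towards the carrier's -x. It slides with about 1 N of friction, stays where left, and has no latch.
- tray_front (a point): Middle of the outer face of the tray's flat front plate (130 mm wide along the carrier's y, 54 mm high, 4 to 58 mm above the carrier's underside); 31 mm above the carrier's underside and, when home, 76 mm from its centre towards the carrier's -x. Moves with the tray; push here towards the carrier's +x.
- glass_panel: The dark glass panel, 60 x 80 x 4 mm, 50 g, lying loose in the tray (116 mm wide, rims 10 mm high). Origin: centre of its underside. It must stay in the carrier.
- film_roll_a: Bystander: white film roll standing on end, 90 mm across, 110 mm high. Origin: centre of its underside.
- film_roll_b: Bystander: white film roll standing on end, 100 mm across, 90 mm high. Origin: centre of its underside.
- bottle: Bystander: white plastic bottle with a yellow cap, 60 mm across, 150 mm high. Origin: centre of its underside.
- parts_box: Bystander: open grey plastic box, 100 x 75 mm, 40 mm high, close beside the carrier (its +y side). Origin: centre of its underside.
- tip_cup: Bystander: clear cup, 56 mm across, 60 mm high, behind the carrier (its +x side). Origin: centre of its underside.
- closed_box: Bystander: cardboard box, 110 x 70 mm, 50 mm high, close beside the carrier (its -y side). Origin: centre of its underside.
- brush: Bystander: small brush lying on the bench, 170 mm long. Origin: centre of its underside.
Things that resemble listed ones, but are neither listed nor needed, are in the scene too. What is shaped like the carrier but yellow is not meant.

How it is judged:
By the outcome, as a careful person would: the job done as asked, in the order asked, and still so for the second after the job is handed in, while the arm keeps its last pose, push and grip.
It also fails if it takes over 48 s, if anything falls off the work surface, if the arm or the gripper's body presses on something with over 40 N, if the wrist force passes 120 N, or if a joint passes its speed limit or range.

ROBOT

A 6-joint arm with a two-finger parallel gripper is mounted at the origin on the work surface. World frame = base frame: x ahead of the robot, y to its left, z up, the work surface at z = 0. Lengths are in m, angles in rad, forces in N, time in s.
With the tool pointing down it reaches from about 0.225 to 0.875 m from the base axis. Payload 3.4 kg.
Tool frame: the origin (TCP) lies at the very end of the fingers, on their centre line; the grasp point (between the pads) lies 19 mm behind it; z points along the fingers, y is the line along which they close (so a half turn about z gives the same grasp; the last joint's range is limited). The gripper opens to 85 mm and grips with 20 to 120 N. Pads are 22 mm wide; open, the fingers measure 114 mm over their backs; the gripper's body (76 mm by 85 mm) begins 54 mm behind the grasp point. The pads swing forward as they close: fully open they stand 13 mm farther back than shut.
Start: joints at [1.059, 0.276, 1.505, -0, 1.361, -0.121], TCP at [0.219, 0.532, 0.231] pointing down, gripper open.
Joint ranges: [-2.89, 2.89], [-0.75, 2.08], [0.22, 2.7], [-1.18, 4.32], [0.11, 2.71], [-2.7, 2.7]. Speed limits (rad/s): [2.57, 2.57, 3.14, 3.14, 3.14, 3.14].

INTERFACE

Orientations are given as a unit quaternion [w, x, y, z].
In Python, from rig import get_state, optics, sign_off gives the robot as it stands.
- The arm moves only by the tool send_rows, never from a script. Its argument "increments" is a list of rows, each an object with "gripper": the gripper's target within -1 to 1 (shut at 1, half-way at 0, fully open at -1); "linear": the shift along the world's x, y, z in m, a list of three; "delta_rot": the turn, a rotation vector about the world's x, y, z in rad, a list of three. In form: [{"gripper": gripper, "linear": [dx, dy, dz], "delta_rot": [rx, ry, rz]}, ...]. A call has 1 to 8 rows; each row is the pose to reach, as a shift and turn from the pose commanded when the call began; what a row does not reach only later rows make up. A row lasts 1/10 s, in which the tool goes at most 50 mm and 8.59 degrees, less where a joint would pass 70% of its speed; a pose out of reach is approached as far as the arm can. A call with a gripper value outside its range is refused whole. The fingers move at their own pace and stop on an object; "newtons" is the grip in N (left out, the last holds). Time passes only in rows, so rows that repeat a pose let the fingers close. It gives the time, the measured TCP pose, the force, the opening and the grip force at its end, in the units of the state.
- get_state(): the state, without advancing time (a new reading comes with each control period).
- optics.get_image(name): name is "side" or "top"; returns a dict with "pixels" (400x640x3 uint8, blue, green, red), "K" (3x3 intrinsics, pixels), "rvec" (rotation vector, rad) and "tvec" (3), from world to camera coordinates, as OpenCV has them. Camera axes: x right, y down, z forward; pixel columns grow to the right and rows downward; lengths in m; the calibration is good to about 2 mm. A picture is of the moment at which its call begins. There is no depth.
- sign_off(): hands the job in; it is judged then, once.
The state is a dict: "clock": time; "qpos": joint angles; "qd": joint speeds; "effort": joint torques, N m; "position": TCP position; "ee_rot": TCP orientation; "contact_force": force on the tool from outside, world axes, zero at the start; "moment": the same for the moment, N m; "width": finger opening in m; "gripper_force": force on a finger pad.
Only numpy, scipy, OpenCV 4.12 (cv2) and the standard library are available. Lean on these libraries where they do the work, as an engineer would, in place of code of your own. Each camera call takes 0.05 s, during which the arm holds its last target. There are 200 camera calls.

## Working session

There is one attempt and no reset: what is moved stays moved. The work goes in short steps, Python scripts to look and compute and a tool call to move; the robot and the scene stay as the last step left them, time stands still between calls to the robot, and variables do not carry over. Pictures are saved under pics/ and viewed, at most 10 in all, crops included, and the job is handed in when it is done.

Besides the shell and the picture viewer there is one more tool, called in YAML: its name, and indented under it one key for each argument. send_rows: Moves the arm, as the interface text tells. Its arguments: {"type":"object","properties":{"increments":{"type":"array"},"newtons":{"type":"number"}},"required":["increments"]}

```bash
mkdir -p pics; cat > h.py <<'E'
import numpy as np, cv2
from rig import get_state, optics, sign_off
def cam(n):
    d=optics.get_image(n); d['px']=np.array(d['pixels'],np.uint8); d['K']=np.array(d['K'],float)
    d['R']=cv2.Rodrigues(np.array(d['rvec'],float))[0]; d['t']=np.array(d['tvec'],float).ravel(); return d
def ray(d,u,v,z):
    C=-d['R'].T@d['t']; r=d['R'].T@np.linalg.inv(d['K'])@np.array([u,v,1.]); return C+r*(z-C[2])/r[2]
def proj(d,p):
    q=d['K']@(d['R']@np.array(p,float)+d['t']); return q[:2]/q[2]
E
python3 - <<'E'
from h import *
for n in('top','side'):
    d=cam(n); cv2.imwrite(f'pics/{n}0.png',d['px']); print(n,-d['R'].T@d['t'],d['K'][0,0])
print(get_state())
E
```

```text
top [0.3942828  0.01217615 1.44608798] 405.1301428609173
side [ 0.13491029 -0.78002062  0.82575786] 418.59814613572104
{'clock': 0.1, 'qpos': array([ 1.05900150e+00,  2.76546479e-01,  1.50601547e+00,  2.83667184e-06,
        1.36073806e+00, -1.20968934e-01]), 'qd': array([-0.00049056, -0.00148202, -0.00467514, -0.00166576,  0.00226246,
       -0.00065579]), 'effort': array([ 2.41819544e-04, -4.17697012e+01, -2.46405137e+01, -4.23161964e-04,
        5.73617508e-03, -2.86255056e-05]), 'position': array([0.21879473, 0.53121934, 0.23051428]), 'ee_rot': array([-2.66922320e-04,  1.94171861e-01,  9.80967155e-01, -8.10874223e-04]), 'contact_force': array([ 0.49441282, -0.42867978, -0.2097702 ]), 'moment': array([0.00672484, 0.01882832, 0.0201581 ]), 'gripper_force': 0.0, 'width': 0.08543438403280608}
```

View pics/top0.png

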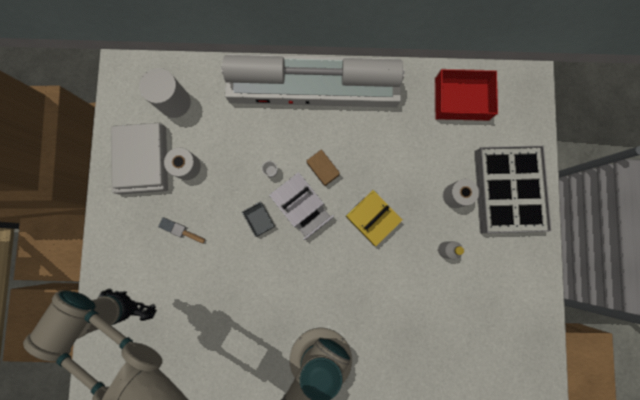

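View pics/side0.png

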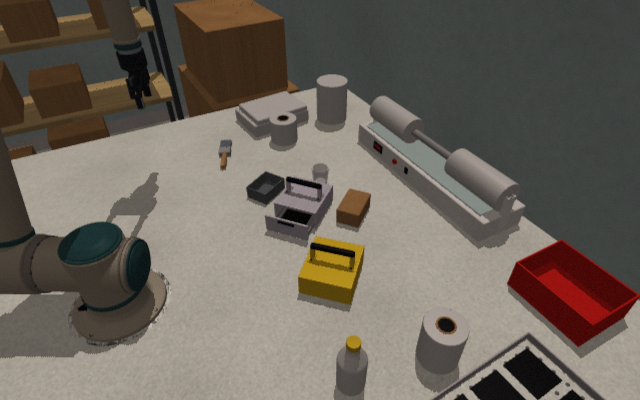

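Candidates for the carrier: the grey-metal case with its tray open at top (300,207) / side (300,205), and the yellow lookalike at top (375,218) / side (333,268). By the description I choose the grey one; now a close crop to check it.

```bash
python3 - <<'E'
from h import *
t=cam('top');s=cam('side')
a=cv2.resize(t['px'][160:250,235:345],None,fx=5,fy=5,interpolation=cv2.INTER_CUBIC)
b=cv2.resize(s['px'][160:250,240:350],None,fx=5,fy=5,interpolation=cv2.INTER_CUBIC)
cv2.imwrite('pics/c1.png',cv2.resize(np.vstack([a[:, :],]),None,fx=1.4,fy=1.3)); cv2.imwrite('pics/c2.png',cv2.resize(b,None,fx=1.4,fy=1.3))
for n,d,(x0,y0,x1,y1) in(('top',t,(270,175,332,240)),('side',s,(265,170,335,240))):
    g=d['px'].max(2)[y0:y1,x0:x1]; m=(g<60).astype(np.uint8)
    for c in cv2.findContours(m,0,2)[0]:
        if cv2.contourArea(c)>8: r=cv2.minAreaRect(c); print(n,np.round(np.array(r[0])+[x0,y0],1),np.round(r[1],1),round(r[2]),cv2.contourArea(c), np.round(cv2.boxPoints(r)+[x0,y0],1).tolist())
E
```

```text
top [309.3 218.1] [ 4.8 22.8] 51 90.5 [[298.9, 223.3], [316.7, 209.1], [319.7, 212.9], [301.9, 227.1]]
top [295.3 197.7] [ 3.6 30.8] 52 65.0 [[282.0, 205.8], [306.3, 186.8], [308.5, 189.6], [284.2, 208.6]]
side [285.  223.4] [17.3  3.7] 16 47.0 [[276.2, 222.8], [277.2, 219.2], [293.9, 224.0], [292.8, 227.5]]
side [296.1 215.5] [28.9 11.8] 15 282.0 [[280.6, 217.4], [283.7, 206.0], [311.6, 213.6], [308.5, 225.1]]
side [303.4 182.8] [36.1  5.3] 13 138.5 [[285.2, 181.4], [286.4, 176.2], [321.6, 184.1], [320.5, 189.3]]
side [274.5 187.5] [31. 19.] 90 329.0 [[265.0, 172.0], [284.0, 172.0], [284.0, 203.0], [265.0, 203.0]]
```

View pics/c1.png

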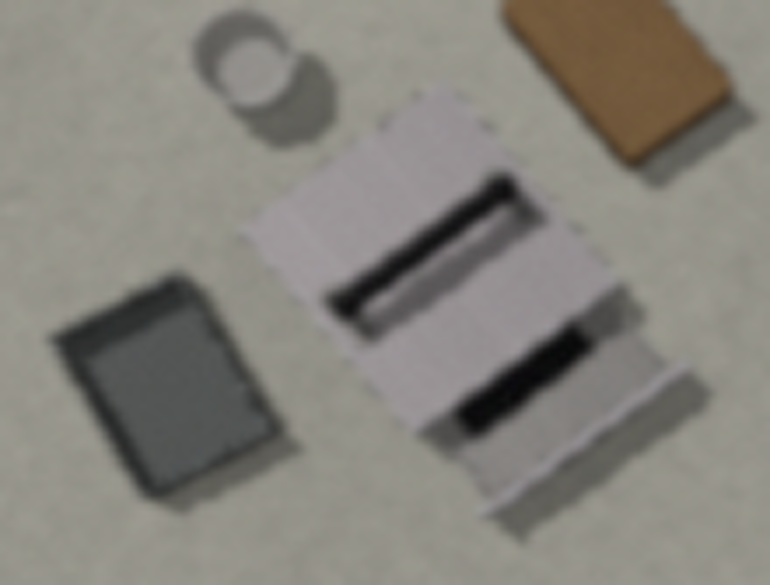

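View pics/c2.png

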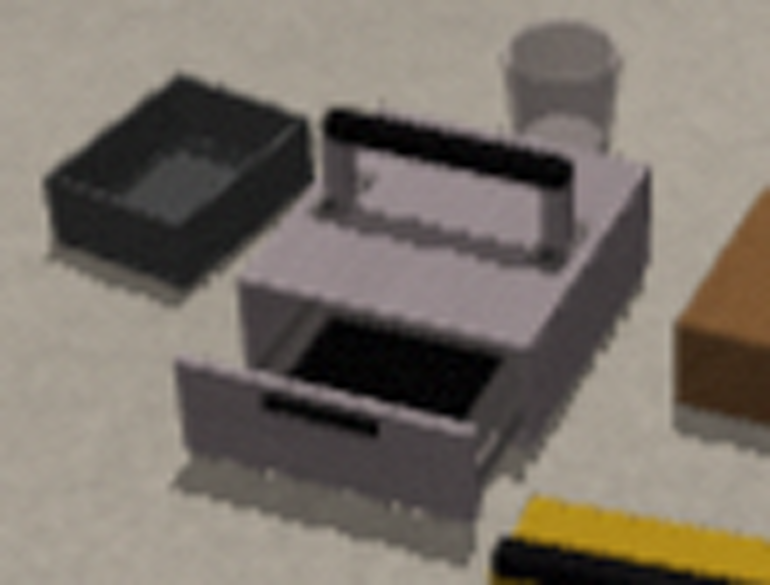

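The crop confirms the grey carrier: black bar from c1 (335,303) to (505,187), the glass black at (525,385), and the plate's top edge from (487,515) to (690,368). Now I convert these to positions.

```bash
python3 - <<'E'
from h import *
t=cam('top');s=cam('side')
T=lambda u,v,z:ray(t,235+u/7,160+v/6.5,z)
S=lambda u,v,z:ray(s,240+u/7,160+v/6.5,z)
def show(n,a,b):
    d=a-b;print(n,np.round(a,4),np.round(b,4),'mid',np.round((a+b)/2,4),'len',round(np.hypot(*d[:2]),4),'dirdeg',round(np.degrees(np.arctan2(d[1],d[0])),1))
show('bar T',T(335,303,.107),T(508,185,.107))
show('bar S',S(328,118,.107),S(570,172,.107))
c=[T(248,232,.06),T(440,88,.06),T(612,280,.06),T(418,428,.06)]
show('roof far',c[0],c[1]);show('roof near',c[3],c[2]);show('side+y',c[0],c[3]);show('side-y',c[1],c[2]);print('roof ctr',sum(c)/4)
show('plate T',T(487,515,.058),T(690,368,.058))
show('plate S',S(180,362,.058),S(478,432,.058))
show('yellow box? near', T(770,420,0),T(770,420,0))
y=t['px'].astype(int); m=((y[...,2]>130)&(y[...,0]<60)&(y[...,1]>100)).astype(np.uint8)
cs=cv2.findContours(m,0,2)[0];k=max(cs,key=cv2.contourArea);r=cv2.boxPoints(cv2.minAreaRect(k))
print('yellow',[np.round(ray(t,*p,.06)[:2],3).tolist() for p in r])
for n,u,v in(('cup',240,40),('greyNear',155,495),('greyR',285,430),('greyTop',180,275),('brownbottom',630,165),('brownL',505,10)):print(n,T(u,v,.045))
E
```

```text
bar T [0.5135 0.1373 0.107 ] [0.5762 0.0571 0.107 ] mid [0.5449 0.0972 0.107 ] len 0.1018 dirdeg 128.0
bar S [0.5089 0.1305 0.107 ] [0.5779 0.0474 0.107 ] mid [0.5434 0.0889 0.107 ] len 0.108 dirdeg 129.6
roof far [0.5544 0.1857 0.06  ] [0.6339 0.0938 0.06  ] mid [0.5942 0.1398 0.06  ] len 0.1216 dirdeg 130.9
roof near [0.4528 0.099  0.06  ] [0.5332 0.0062 0.06  ] mid [0.493  0.0526 0.06  ] len 0.1227 dirdeg 130.9
side+y [0.5544 0.1857 0.06  ] [0.4528 0.099  0.06  ] mid [0.5036 0.1423 0.06  ] len 0.1336 dirdeg 40.5
side-y [0.6339 0.0938 0.06  ] [0.5332 0.0062 0.06  ] mid [0.5836 0.05   0.06  ] len 0.1335 dirdeg 41.0
roof ctr [0.54358172 0.09617844 0.06      ]
plate T [0.4082 0.0641 0.058 ] [ 0.4877 -0.0331  0.058 ] mid [0.4479 0.0155 0.058 ] len 0.1255 dirdeg 129.3
plate S [0.4092 0.0612 0.058 ] [ 0.4929 -0.0347  0.058 ] mid [0.4511 0.0132 0.058 ] len 0.1273 dirdeg 131.1
yellow box? near [ 0.464  -0.0763  0.    ] [ 0.464  -0.0763  0.    ] mid [ 0.464  -0.0763  0.    ] len 0.0 dirdeg 0.0
yellow [[0.493, -0.077], [0.582, -0.165], [0.482, -0.264], [0.394, -0.176]]
cup [0.66025816 0.19562493 0.045     ]
greyNear [0.41501389 0.22778148 0.045     ]
greyR [0.45082656 0.16531413 0.045     ]
greyTop [0.53215569 0.22036395 0.045     ]
brownbottom [ 0.59701336 -0.00132739  0.045     ]
brownL [0.68010019 0.06339361 0.045     ]
```

The two views agree: carrier centre about (0.544, 0.095), yaw about 40.5°, tray front about (0.449, 0.0145), so about 48 mm out. I'll move to a standoff in front of the tray with the fingers shut.

send_rows:
  increments:
    - {"gripper": 1,"linear": [0.0125,-0.034,0],"delta_rot": [0,0,-0.059]}
    - {"gripper": 1,"linear": [0.025,-0.068,0],"delta_rot": [0,0,-0.118]}
    - {"gripper": 1,"linear": [0.0375,-0.102,0],"delta_rot": [0,0,-0.177]}
    - {"gripper": 1,"linear": [0.05,-0.136,0],"delta_rot": [0,0,-0.236]}
    - {"gripper": 1,"linear": [0.0625,-0.17,0],"delta_rot": [0,0,-0.295]}
    - {"gripper": 1,"linear": [0.075,-0.204,0],"delta_rot": [0,0,-0.354]}
    - {"gripper": 1,"linear": [0.0875,-0.238,0],"delta_rot": [0,0,-0.413]}
    - {"gripper": 1,"linear": [0.1,-0.272,0],"delta_rot": [0,0,-0.473]}
  newtons: 40

```text
clock: 1.1
position: [0.3193, 0.2583, 0.2315]
ee_rot: [0.0, 0.42, 0.908, 0.0]
contact_force: [0.5, 0.6, 0.5]
width: 0.0003
gripper_force: 0.0
```

send_rows:
  increments:
    - {"gripper": 1,"linear": [0.0125,-0.034,0],"delta_rot": [0,0,0]}
    - {"gripper": 1,"linear": [0.025,-0.068,0],"delta_rot": [0,0,0]}
    - {"gripper": 1,"linear": [0.0375,-0.102,0],"delta_rot": [0,0,0]}
    - {"gripper": 1,"linear": [0.05,-0.136,0],"delta_rot": [0,0,0]}
    - {"gripper": 1,"linear": [0.0625,-0.17,0],"delta_rot": [0,0,0]}
    - {"gripper": 1,"linear": [0.075,-0.204,0],"delta_rot": [0,0,0]}
    - {"gripper": 1,"linear": [0.0875,-0.238,0],"delta_rot": [0,0,0]}
    - {"gripper": 1,"linear": [0.1,-0.272,0],"delta_rot": [0,0,0]}

```text
clock: 1.9
position: [0.4193, -0.0138, 0.2315]
ee_rot: [0.0, 0.419, 0.908, 0.0]
contact_force: [-0.2, 0.7, 0.4]
width: 0.0002
gripper_force: 0.0
```

send_rows:
  increments:
    - {"gripper": 1,"linear": [0,0,-0.035],"delta_rot": [0,0,0]}
    - {"gripper": 1,"linear": [0,0,-0.07],"delta_rot": [0,0,0]}
    - {"gripper": 1,"linear": [0,0,-0.105],"delta_rot": [0,0,0]}
    - {"gripper": 1,"linear": [0,0,-0.14],"delta_rot": [0,0,0]}
    - {"gripper": 1,"linear": [0,0,-0.17],"delta_rot": [0,0,0]}
    - {"gripper": 1,"linear": [0,0,-0.195],"delta_rot": [0,0,0]}
    - {"gripper": 1,"linear": [0,0,-0.207],"delta_rot": [0,0,0]}
    - {"gripper": 1,"linear": [0,0,-0.207],"delta_rot": [0,0,0]}

```text
clock: 2.7
position: [0.4176, -0.0121, 0.0228]
ee_rot: [-0.002, 0.419, 0.908, -0.0]
contact_force: [0.4, -1.2, 0.0]
width: -0.0001
gripper_force: 0.0
```

```bash
python3 - <<'E'
from h import *
t=cam('top');s=cam('side')
f=lambda i:cv2.resize(i,(396,540),interpolation=cv2.INTER_CUBIC)
cv2.imwrite('pics/p1.png',np.hstack([f(t['px'][160:280,255:343]),f(s['px'][130:250,245:333])]))
print(get_state()['contact_force'],get_state()['position'])
E
```

```text
[-0.27531628 -0.60246366  0.45520722] [ 0.41940104 -0.01240145  0.02455992]
```

View pics/p1.png

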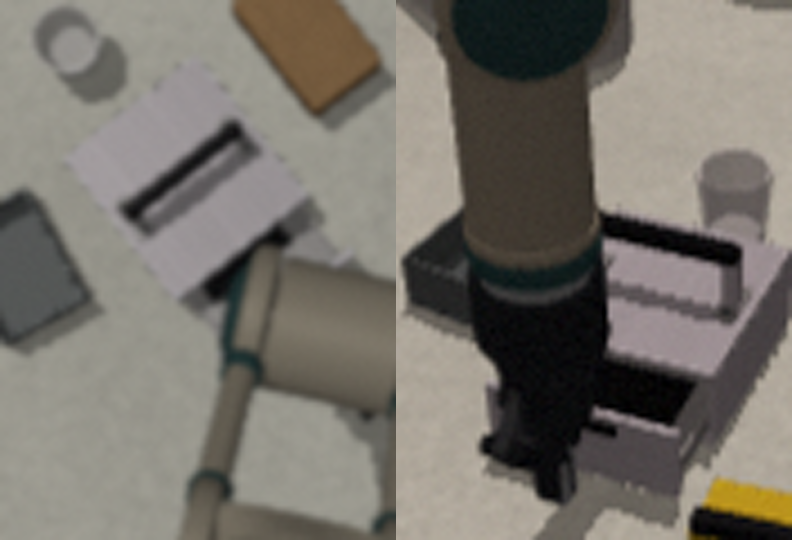

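```bash
python3 - <<'E'
from h import *
from scipy.spatial.transform import Rotation as Ro
s=cam('side');st=get_state();w,x,y,z=st['ee_rot'];R=Ro.from_quat([x,y,z,w]).as_matrix();p=st['position']
f=lambda q:np.round([396+(proj(s,q)[0]-245)*4.5,(proj(s,q)[1]-130)*4.5])
for n,q in(('tcp',p),('+y',p+.04*R[:,1]),('-y',p-.04*R[:,1]),('+x',p+.04*R[:,0]),('back60',p-.06*R[:,2]),('platebot',[.449,.0145,.004]),('platetop',[.449,.0145,.058])):print(n,f(q))
print(R.round(2),st['width'])
E
```

```text
tcp [557. 492.]
+y [585. 449.]
-y [528. 537.]
+x [498. 475.]
back60 [550. 418.]
platebot [585. 473.]
platetop [580. 409.]
[[-0.65  0.76  0.  ]
 [ 0.76  0.65 -0.  ]
 [-0.    0.   -1.  ]] 0.00018720617499663964
```

```bash
python3 - <<'E'
from h import *
s=cam('side')
i=cv2.resize(s['px'][180:250,245:325],None,fx=8,fy=8,interpolation=cv2.INTER_CUBIC)
i=np.clip(255*(i/255.)**.5,0,255).astype(np.uint8)
cv2.imwrite('pics/p2.png',i)
E
```

```text
(no output)
```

View pics/p2.png

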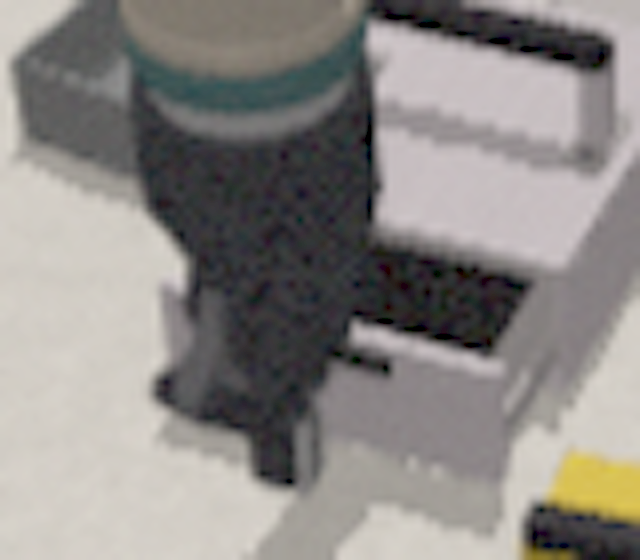

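The dark lump left of the fingers is a gripper knuckle and sits clear of the carrier; the shut fingertips are at (275,470), in front of the plate. I'll push along carrier +x.

send_rows:
  increments:
    - {"gripper": 1,"linear": [0.0038,0.0032,0],"delta_rot": [0,0,0]}
    - {"gripper": 1,"linear": [0.0076,0.0065,0],"delta_rot": [0,0,0]}
    - {"gripper": 1,"linear": [0.0114,0.0097,0],"delta_rot": [0,0,0]}
    - {"gripper": 1,"linear": [0.0152,0.013,0],"delta_rot": [0,0,0]}
    - {"gripper": 1,"linear": [0.0183,0.0155,0],"delta_rot": [0,0,0]}
    - {"gripper": 1,"linear": [0.0213,0.0181,0],"delta_rot": [0,0,0]}
    - {"gripper": 1,"linear": [0.0244,0.0207,0],"delta_rot": [0,0,0]}
    - {"gripper": 1,"linear": [0.0274,0.0233,0],"delta_rot": [0,0,0]}

```text
clock: 3.7
position: [0.4466, 0.0111, 0.0243]
ee_rot: [-0.0, 0.419, 0.908, -0.0]
contact_force: [-0.3, -0.2, 0.6]
width: -0.0001
gripper_force: 0.5
```

send_rows:
  increments:
    - {"gripper": 1,"linear": [0.003,0.0026,0],"delta_rot": [0,0,0]}
    - {"gripper": 1,"linear": [0.0061,0.0052,0],"delta_rot": [0,0,0]}
    - {"gripper": 1,"linear": [0.0091,0.0078,0],"delta_rot": [0,0,0]}
    - {"gripper": 1,"linear": [0.0122,0.0104,0],"delta_rot": [0,0,0]}
    - {"gripper": 1,"linear": [0.0145,0.0123,0],"delta_rot": [0,0,0]}
    - {"gripper": 1,"linear": [0.0168,0.0143,0],"delta_rot": [0,0,0]}
    - {"gripper": 1,"linear": [0.019,0.0162,0],"delta_rot": [0,0,0]}
    - {"gripper": 1,"linear": [0.0213,0.0181,0],"delta_rot": [0,0,0]}

```text
clock: 4.5
position: [0.4678, 0.0292, 0.0243]
ee_rot: [-0.0, 0.419, 0.908, 0.0]
contact_force: [-0.1, -2.2, -0.0]
width: 0.0003
gripper_force: 0.5
```

```bash
python3 - <<'E'
from h import *
t=cam('top');s=cam('side')
f=lambda i:cv2.resize(i,(396,540),interpolation=cv2.INTER_CUBIC)
cv2.imwrite('pics/p3.png',np.hstack([f(t['px'][160:280,255:343]),f(s['px'][130:250,245:333])]))
p=get_state()['position'][:2];u=np.array([.762,.648]);print((p-[.544,.095])@u, get_state()['contact_force'])
E
```

```text
-0.10034888520012517 [ 0.13380443  0.38638958 -0.88825798]
```

View pics/p3.png

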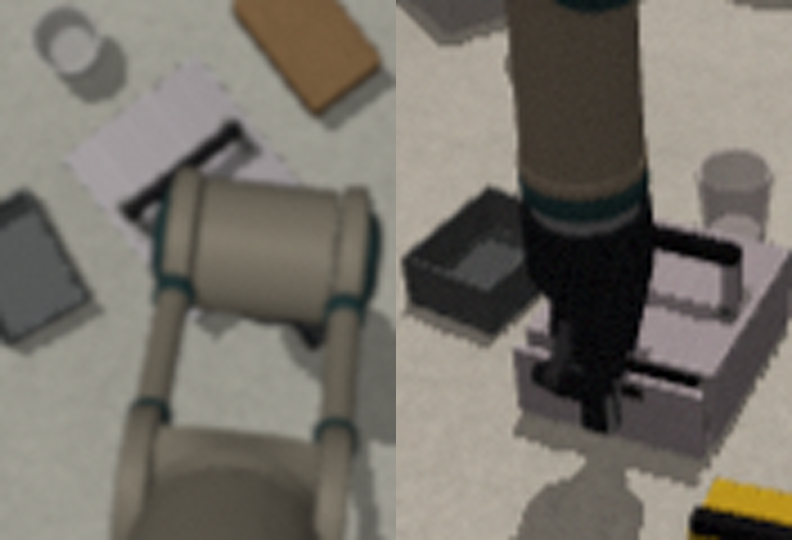

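The carrier has not moved, and a dark gap of about 10 mm is left between plate and case. I'll do the last part slowly.

send_rows:
  increments:
    - {"gripper": 1,"linear": [0.001,0.0008,0],"delta_rot": [0,0,0]}
    - {"gripper": 1,"linear": [0.0019,0.0016,0],"delta_rot": [0,0,0]}
    - {"gripper": 1,"linear": [0.0029,0.0024,0],"delta_rot": [0,0,0]}
    - {"gripper": 1,"linear": [0.0038,0.0032,0],"delta_rot": [0,0,0]}
    - {"gripper": 1,"linear": [0.0046,0.0039,0],"delta_rot": [0,0,0]}
    - {"gripper": 1,"linear": [0.0053,0.0045,0],"delta_rot": [0,0,0]}
    - {"gripper": 1,"linear": [0.0057,0.0049,0],"delta_rot": [0,0,0]}
    - {"gripper": 1,"linear": [0.0061,0.0052,0],"delta_rot": [0,0,0]}

```text
clock: 5.4
position: [0.4738, 0.0343, 0.0243]
ee_rot: [-0.0, 0.419, 0.908, 0.0]
contact_force: [-0.9, -0.4, 0.1]
width: -0.0003
gripper_force: 0.5
```

```bash
cat > m.py <<'E'
from h import *
import sys
s=cam('side');F=[]
for k in range(4): cam('side'); F.append(get_state()['contact_force'])
p=get_state()['position'][:2];u=np.array([.762,.648]);F=np.array(F)
print('s',((p-[.544,.095])@u).round(4),'F along',(F[:,:2]@u).round(2),(F[:,:2]@u).mean().round(2))
# carrier motion: template match of the handle's right end against the first picture
if sys.argv[1:]:
    a=cv2.imread('pics/side0.png'); 
    r=cv2.matchTemplate(s['px'][165:225,300:345],a[172:196,310:336],cv2.TM_CCOEFF_NORMED); _,v,_,l=cv2.minMaxLoc(r); x,y=l
    q=lambda a,b,c:(a-c)/(2*(a-2*b+c))
    print('handle end shift px', x-10+q(r[y,x-1],v,r[y,x+1]), y-7+q(r[y-1,x],v,r[y+1,x]),v)
E
python3 m.py 1
```

```text
s -0.0928 F along [-1.01  0.18 -0.62 -0.61] -0.51
handle end shift px 0.0019320429 -0.0084317615 0.9989842176437378
```

Still free at -0.093, and the carrier has not shifted. On with 0.5 mm rows.

send_rows:
  increments:
    - {"gripper": 1,"linear": [0.0004,0.0003,0],"delta_rot": [0,0,0]}
    - {"gripper": 1,"linear": [0.0008,0.0006,0],"delta_rot": [0,0,0]}
    - {"gripper": 1,"linear": [0.0011,0.001,0],"delta_rot": [0,0,0]}
    - {"gripper": 1,"linear": [0.0015,0.0013,0],"delta_rot": [0,0,0]}

```text
clock: 6.05
position: [0.4754, 0.0356, 0.0243]
ee_rot: [0.0, 0.419, 0.908, 0.0]
contact_force: [-1.6, -0.7, -0.3]
width: 0.0
gripper_force: 0.5
```

```bash
python3 m.py 1
```

```text
s -0.0907 F along [-0.59 -1.76 -0.18 -1.93] -1.12
handle end shift px -0.0008511172 -0.0057198037 0.998887300491333
```

send_rows:
  increments:
    - {"gripper": 1,"linear": [0.0004,0.0003,0],"delta_rot": [0,0,0]}
    - {"gripper": 1,"linear": [0.0008,0.0006,0],"delta_rot": [0,0,0]}
    - {"gripper": 1,"linear": [0.0011,0.001,0],"delta_rot": [0,0,0]}
    - {"gripper": 1,"linear": [0.0015,0.0013,0],"delta_rot": [0,0,0]}

```text
clock: 6.7
position: [0.4769, 0.0369, 0.0243]
ee_rot: [0.0, 0.419, 0.908, 0.0]
contact_force: [-1.0, -1.2, 0.1]
width: -0.0002
gripper_force: 0.5
```

```bash
python3 m.py 1
```

```text
s -0.0887 F along [-0.91 -0.66 -0.66 -0.43] -0.67
handle end shift px -0.004998838 -0.002792757 0.99897301197052
```

send_rows:
  increments:
    - {"gripper": 1,"linear": [0.0004,0.0003,0],"delta_rot": [0,0,0]}
    - {"gripper": 1,"linear": [0.0008,0.0006,0],"delta_rot": [0,0,0]}
    - {"gripper": 1,"linear": [0.0011,0.001,0],"delta_rot": [0,0,0]}
    - {"gripper": 1,"linear": [0.0015,0.0013,0],"delta_rot": [0,0,0]}

```text
clock: 7.35
position: [0.4784, 0.0381, 0.0243]
ee_rot: [0.0, 0.419, 0.908, -0.0]
contact_force: [-1.2, -1.5, -0.3]
width: -0.0
gripper_force: 1.0
```

```bash
python3 m.py 1
```

```text
s -0.0868 F along [-1.03 -0.04 -0.31 -0.99] -0.59
handle end shift px -0.0014200847 -0.004896751 0.9989490509033203
```

send_rows:
  increments:
    - {"gripper": 1,"linear": [0.0004,0.0003,0],"delta_rot": [0,0,0]}
    - {"gripper": 1,"linear": [0.0008,0.0006,0],"delta_rot": [0,0,0]}
    - {"gripper": 1,"linear": [0.0011,0.001,0],"delta_rot": [0,0,0]}
    - {"gripper": 1,"linear": [0.0015,0.0013,0],"delta_rot": [0,0,0]}

```text
clock: 8.0
position: [0.4785, 0.0386, 0.0243]
ee_rot: [-0.001, 0.418, 0.908, -0.001]
contact_force: [-4.2, -6.8, 3.3]
width: -0.0
gripper_force: 3.5
```

```bash
python3 m.py 1
```

```text
s -0.0864 F along [-5.57 -6.47 -6.27 -6.28] -6.15
handle end shift px 0.010712603 -0.03629389 0.9972624778747559
```

The force has risen to 6 N at the hard stop and the carrier has not moved, so the tray is home. I'll back off, rise, and look.

send_rows:
  increments:
    - {"gripper": 1,"linear": [-0.0038,-0.0032,0],"delta_rot": [0,0,0]}
    - {"gripper": 1,"linear": [-0.0114,-0.0097,0],"delta_rot": [0,0,0]}
    - {"gripper": 1,"linear": [-0.0228,-0.0194,0],"delta_rot": [0,0,0]}
    - {"gripper": 1,"linear": [-0.0228,-0.0194,0.03],"delta_rot": [0,0,0]}
    - {"gripper": 0.5,"linear": [-0.0228,-0.0194,0.075],"delta_rot": [0,0,0]}
    - {"gripper": -1,"linear": [-0.0228,-0.0194,0.12],"delta_rot": [0,0,0]}
    - {"gripper": -1,"linear": [-0.0428,-0.0394,0.16],"delta_rot": [0,0,0]}
    - {"gripper": -1,"linear": [-0.0728,-0.0694,0.18],"delta_rot": [0,0,0]}

```text
clock: 9.05
position: [0.4088, -0.0306, 0.2077]
ee_rot: [0.004, 0.417, 0.909, 0.001]
contact_force: [-0.1, -0.9, -0.9]
width: 0.0581
gripper_force: 0.0
```

send_rows:
  increments:
    - {"gripper": -1,"linear": [-0.02,-0.03,0],"delta_rot": [0,0,0]}
    - {"gripper": -1,"linear": [-0.02,-0.07,0],"delta_rot": [0,0,0]}
    - {"gripper": -1,"linear": [-0.02,-0.07,0],"delta_rot": [0,0,0]}

```text
clock: 9.35
position: [0.3863, -0.1039, 0.2047]
ee_rot: [0.002, 0.421, 0.907, -0.001]
contact_force: [-1.4, -0.2, 0.1]
width: 0.085
gripper_force: 0.0
```

```bash
python3 - <<'E'
from h import *
t=cam('top');s=cam('side')
f=lambda i:cv2.resize(i,(396,540),interpolation=cv2.INTER_CUBIC)
cv2.imwrite('pics/p4.png',np.hstack([f(t['px'][160:280,255:343]),f(s['px'][130:250,245:333])]))
print(get_state()['position'],get_state()['width'])
for n,d,(x0,y0,x1,y1) in(('top',t,(275,180,315,215)),('side',s,(284,172,326,194))):
  for th in(45,60):
    m=(d['px'].max(2)[y0:y1,x0:x1]<th).astype(np.uint8)
    for c in cv2.findContours(m,0,2)[0]:
        if cv2.contourArea(c)>15:
            (cx,cy),wh,a=cv2.minAreaRect(c);z=.107 if n=='top' else .100
            print(n,th,(cx+x0,cy+y0),wh,a,ray(d,cx+x0,cy+y0,z).round(4))
print(proj(t,[.544,.095,.107]),proj(s,[.544,.095,.1]))
# epipolar: handle middle from posts/bar ends
E
```

```text
[ 0.38616255 -0.10037913  0.20413203] 0.08502166083077112
top 45 (295.0, 197.49999809265137) (2.805464506149292, 30.608341217041016) 52.30575942993164 [0.5449 0.098  0.107 ]
top 60 (295.25732803344727, 197.6899185180664) (3.5951316356658936, 30.78117561340332) 51.95296096801758 [0.5443 0.0972 0.107 ]
side 45 (302.5, 182.5) (21.0, 37.0) 90.0 [0.5433 0.0983 0.1   ]
side 60 (302.5, 182.5) (21.0, 37.0) 90.0 [0.5433 0.0983 0.1   ]
[295.90694772 197.78862431] [303.23564083 183.03210832]
```

View pics/p4.png

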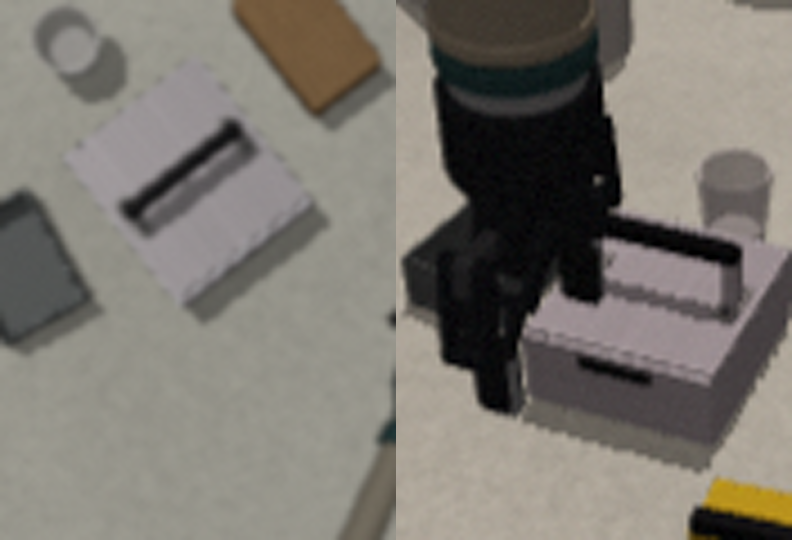

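The tray's plate is flush with the case in both views and the carrier has not moved. Bar middle is about (0.544, 0.096) from both views, so I go above it.

send_rows:
  increments:
    - {"gripper": -1,"linear": [0.02,0.025,0],"delta_rot": [0,0,0]}
    - {"gripper": -1,"linear": [0.045,0.056,0],"delta_rot": [0,0,0]}
    - {"gripper": -1,"linear": [0.07,0.087,0],"delta_rot": [0,0,0]}
    - {"gripper": -1,"linear": [0.1,0.124,0],"delta_rot": [0,0,0]}
    - {"gripper": -1,"linear": [0.125,0.155,0],"delta_rot": [0,0,0]}
    - {"gripper": -1,"linear": [0.145,0.18,0],"delta_rot": [0,0,0]}
    - {"gripper": -1,"linear": [0.158,0.196,0],"delta_rot": [0,0,0]}
    - {"gripper": -1,"linear": [0.158,0.196,0],"delta_rot": [0,0,0]}

```text
clock: 10.25
position: [0.5457, 0.0997, 0.2034]
ee_rot: [-0.001, 0.416, 0.909, 0.001]
contact_force: [-0.5, -0.6, -0.5]
width: 0.0854
gripper_force: 0.0
```

```bash
python3 - <<'E'
from h import *
from scipy.spatial.transform import Rotation as Ro
s=cam('side');cam('side');st=get_state();w,x,y,z=st['ee_rot'];print(st['position'],Ro.from_quat([x,y,z,w]).as_matrix().round(3),st['contact_force'],st['clock'])
E
```

```text
[0.54383558 0.09707918 0.20354768] [[-0.651  0.759 -0.002]
 [ 0.759  0.651 -0.   ]
 [ 0.001 -0.002 -1.   ]] [ 0.18015956 -0.19532371 -0.08425043] 10.35
```

send_rows:
  increments:
    - {"gripper": -1,"linear": [0,-0.001,-0.025],"delta_rot": [0,0,0]}
    - {"gripper": -1,"linear": [0,-0.001,-0.05],"delta_rot": [0,0,0]}
    - {"gripper": -1,"linear": [0,-0.001,-0.07],"delta_rot": [0,0,0]}
    - {"gripper": -1,"linear": [0,-0.001,-0.088],"delta_rot": [0,0,0]}
    - {"gripper": -1,"linear": [0,-0.001,-0.102],"delta_rot": [0,0,0]}
    - {"gripper": -1,"linear": [0,-0.001,-0.113],"delta_rot": [0,0,0]}
    - {"gripper": -1,"linear": [0,-0.001,-0.12],"delta_rot": [0,0,0]}
    - {"gripper": -1,"linear": [0,-0.001,-0.123],"delta_rot": [0,0,0]}

```text
clock: 11.15
position: [0.5445, 0.0947, 0.0809]
ee_rot: [-0.0, 0.419, 0.908, -0.0]
contact_force: [0.5, -0.7, 0.1]
width: 0.0855
gripper_force: 0.0
```

send_rows:
  increments:
    - {"gripper": -0.3,"linear": [0,0,0],"delta_rot": [0,0,0]}
    - {"gripper": 0,"linear": [0,0,0],"delta_rot": [0,0,0]}
    - {"gripper": 0.2,"linear": [0,0,0],"delta_rot": [0,0,0]}
    - {"gripper": 0.35,"linear": [0,0,0],"delta_rot": [0,0,0]}
    - {"gripper": 0.45,"linear": [0,0,0],"delta_rot": [0,0,0]}
    - {"gripper": 0.5,"linear": [0,0,0],"delta_rot": [0,0,0]}
  newtons: 40

```text
clock: 11.75
position: [0.5451, 0.0951, 0.0815]
ee_rot: [0.0, 0.419, 0.908, 0.0]
contact_force: [0.3, 0.1, 0.6]
width: 0.0214
gripper_force: 0.0
```

```bash
python3 - <<'E'
from h import *
t=cam('top');s=cam('side');st=get_state();print(st['position'],st['contact_force'],st['moment'],st['width'])
f=lambda i:cv2.resize(i,(396,540),interpolation=cv2.INTER_CUBIC)
i=np.hstack([f(s['px'][130:250,245:333])]);i=(255*(i/255.)**.5).astype(np.uint8)
cv2.imwrite('pics/p5.png',i)
E
```

```text
[0.54506462 0.0951167  0.08136733] [-0.36009578 -0.12395421  0.15542137] [-0.01913143 -0.0343071  -0.0140936 ] 0.021625357438740393
```

View pics/p5.png

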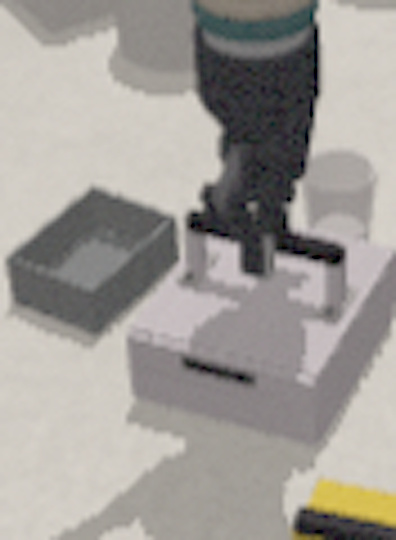

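The bar is between the fingers near its middle, with no contact yet. Now grip.

send_rows:
  increments:
    - {"gripper": 0.6,"linear": [0,0,0],"delta_rot": [0,0,0]}
    - {"gripper": 0.65,"linear": [0,0,0],"delta_rot": [0,0,0]}
    - {"gripper": 0.7,"linear": [0,0,0],"delta_rot": [0,0,0]}
    - {"gripper": 1,"linear": [0,0,0],"delta_rot": [0,0,0]}
    - {"gripper": 1,"linear": [0,0,0],"delta_rot": [0,0,0]}
    - {"gripper": 1,"linear": [0,0,0],"delta_rot": [0,0,0]}
  newtons: 80

```text
clock: 12.45
position: [0.5462, 0.0956, 0.0818]
ee_rot: [0.001, 0.419, 0.908, 0.001]
contact_force: [2.8, 3.7, 1.4]
width: 0.0129
gripper_force: 78.0
```

```bash
python3 - <<'E'
from rig import get_state
s=get_state();print(s['position'],s['ee_rot'],s['contact_force'],s['moment'],s['width'],s['gripper_force'])
E
```

```text
[0.54616716 0.09561586 0.08178664] [8.93657552e-04 4.18720115e-01 9.08114329e-01 1.01642878e-03] [2.80832756 3.74138595 1.43753035] [ 0.61905617 -0.49311999  0.05975264] 0.012870762627159003 77.98702955245972
```

Gripped at 78 N with the opening at bar width. I'll ease off the small side load and lift smoothly 10 cm.

send_rows:
  increments:
    - {"gripper": 1,"linear": [0.001,0.0008,0],"delta_rot": [0,0,0]}
    - {"gripper": 1,"linear": [0.001,0.0008,0.002],"delta_rot": [0,0,0]}
    - {"gripper": 1,"linear": [0.001,0.0008,0.006],"delta_rot": [0,0,0]}
    - {"gripper": 1,"linear": [0.001,0.0008,0.011],"delta_rot": [0,0,0]}
    - {"gripper": 1,"linear": [0.001,0.0008,0.017],"delta_rot": [0,0,0]}
    - {"gripper": 1,"linear": [0.001,0.0008,0.023],"delta_rot": [0,0,0]}
    - {"gripper": 1,"linear": [0.001,0.0008,0.028],"delta_rot": [0,0,0]}
    - {"gripper": 1,"linear": [0.001,0.0008,0.03],"delta_rot": [0,0,0]}

```text
clock: 13.25
position: [0.5465, 0.0959, 0.1122]
ee_rot: [0.001, 0.419, 0.908, 0.0]
contact_force: [-0.1, 0.2, -6.3]
width: 0.0125
gripper_force: 78.0
```

send_rows:
  increments:
    - {"gripper": 1,"linear": [0,0,0.006],"delta_rot": [0,0,0]}
    - {"gripper": 1,"linear": [0,0,0.016],"delta_rot": [0,0,0]}
    - {"gripper": 1,"linear": [0,0,0.028],"delta_rot": [0,0,0]}
    - {"gripper": 1,"linear": [0,0,0.041],"delta_rot": [0,0,0]}
    - {"gripper": 1,"linear": [0,0,0.053],"delta_rot": [0,0,0]}
    - {"gripper": 1,"linear": [0,0,0.062],"delta_rot": [0,0,0]}
    - {"gripper": 1,"linear": [0,0,0.068],"delta_rot": [0,0,0]}
    - {"gripper": 1,"linear": [0,0,0.07],"delta_rot": [0,0,0]}

```text
clock: 14.05
position: [0.5464, 0.0959, 0.1822]
ee_rot: [0.001, 0.419, 0.908, 0.0]
contact_force: [-0.5, -0.6, -7.1]
width: 0.013
gripper_force: 78.1
```

send_rows:
  increments:
    - {"gripper": 1,"linear": [0,0,0],"delta_rot": [0,0,0]}
    - {"gripper": 1,"linear": [0,0,0],"delta_rot": [0,0,0]}
    - {"gripper": 1,"linear": [0,0,0],"delta_rot": [0,0,0]}
    - {"gripper": 1,"linear": [0,0,0],"delta_rot": [0,0,0]}

```text
clock: 14.45
position: [0.5458, 0.0959, 0.1808]
ee_rot: [-0.0, 0.419, 0.908, -0.0]
contact_force: [-0.7, 0.3, -5.7]
width: 0.0123
gripper_force: 78.1
```

```bash
python3 - <<'E'
from h import *
from scipy.spatial.transform import Rotation as Ro
t=cam('top');s=cam('side');st=get_state();print(st['position'],st['contact_force'],st['moment'],st['width'],st['gripper_force'])
w,x,y,z=st['ee_rot'];print(Ro.from_quat([x,y,z,w]).as_matrix().round(4))
# a level carrier's expected corners, at its lifted height
c=np.array([st['position'][0],st['position'][1]]);zb=st['position'][2]-.081
ux=np.array([.762,.648]);uy=np.array([-.648,.762])
i=cv2.resize(s['px'][110:240,245:355],None,fx=5,fy=4.6,interpolation=cv2.INTER_CUBIC);i=(255*(i/255.)**.6).astype(np.uint8)
for a,b,h in((-76,65,58),(-76,-65,58),(70,-65,60),(-76,-65,4),(-76,65,4),(70,-65,0)):
    q=proj(s,[*(c+ux*a/1e3+uy*b/1e3),zb+h/1e3]); cv2.circle(i,(int((q[0]-245+.5)*5),int((q[1]-110+.5)*4.6)),3,(0,0,255),1)
cv2.imwrite('pics/p6.png',i)
E
```

```text
[0.54592771 0.09587148 0.18099058] [-0.40855335 -0.07345038 -6.42986353] [-0.00153271  0.02011594  0.03442825] 0.012720139692260416 78.0944037437439
[[-6.496e-01  7.603e-01 -6.000e-04]
 [ 7.603e-01  6.496e-01  0.000e+00]
 [ 4.000e-04 -4.000e-04 -1.000e+00]]
```

View pics/p6.png

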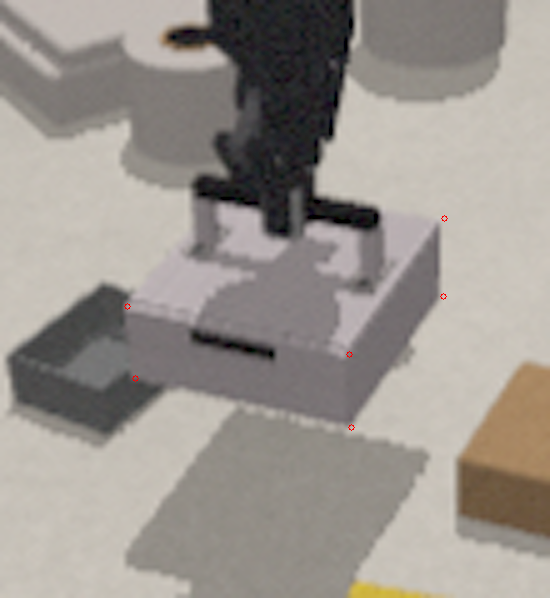

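The carrier hangs level: its corners fall on the positions predicted for a level case. The tray is flush, the lift is about 10 cm and nothing else has moved.

```bash
python3 -c "
from rig import sign_off;print(sign_off())"
```

```text
the job is handed in; nothing more can be done
None
```

The tray is pushed fully home, and the carrier is held level about 10 cm above the bench in the gripper; the job is handed in.

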